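# Slide a sheet blank out past the end of the beam for cropping

### The arm

A 7-joint arm with a two-finger parallel gripper is mounted at the origin on the work surface. World frame = base frame: x ahead of the robot, y to its left, z up, the work surface at z = 0. Lengths are in m, angles in rad, forces in N, time in s.
With the tool pointing down it reaches from about 0.4 to 0.875 m from the base axis. Payload 19.3 kg.
Tool frame: the origin (TCP) lies between the finger pads; the fingertips stand 17 mm ahead of it and the grasp point (between the pads) lies 2 mm behind it (bot.tips_ahead is the z of the fingertips in the tool frame, in m); z points along the fingers, y is the direction in which the jaws open and shut (so a half turn about z gives the same grasp; the last joint's range is limited). The gripper opens to 85 mm and grips with 20 to 120 N. Pads are 22 mm wide; open, the fingers measure 114 mm over their backs; the gripper's body (76 mm by 85 mm) begins 54 mm behind the grasp point. The pads swing forward as they close: fully open they stand 13 mm farther back than shut.
Start: joints at [-1.267, 0.521, -0.036, 1.599, 0.021, 1.021, -0.113], TCP at [0.228, 0.582, 0.248] pointing down, gripper open.
Joint ranges: [-2.91, 2.91], [-0.3, 2.13], [-1.5, 1.42], [0.17, 2.43], [-1.26, 4.41], [0.16, 1.93], [-2.52, 2.52]. Speed limits (rad/s): [1.89, 1.89, 2.39, 2.39, 3.01, 3.01, 3.01].

### API

Orientations are given as [roll, pitch, yaw] about the fixed x, y, z axes, in that order (R = Rz(yaw) Ry(pitch) Rx(roll)).
In Python, from workcell import telemetry, cams, job, bot gives the robot as it stands.
- The arm moves only by the tool arm_command, never from a script. Its argument "deltas" is a list of rows, each a list of 7 numbers: the opening, from -1 (shut) to 1 (fully open), so that 0 is half open, then the shift along the tool's x, y, z normalised to -1 to 1, where 1 is 150 mm, then the turn, a rotation vector about the tool's x, y, z normalised to -1 to 1, where 1 is 45 degrees. In form: [[hand, tx, ty, tz, rx, ry, rz], ...]. A call has 1 to 8 rows; each row is the pose to reach, as a shift and turn from the pose commanded when the call began, along the tool's axes at that moment; what a row does not reach only later rows make up. A row lasts 1/8 s, in which the tool goes at most 62.5 mm and 10.7 degrees, less where a joint would pass 70% of its speed; a pose out of reach is approached as far as the arm can. A call with a number of a shift or a turn outside -1 to 1 is refused whole. A call with a gripper value outside its range is refused whole. The fingers move at their own pace and stop on an object; "newtons" is the grip in N (left out, the last holds). Time passes only in rows, so rows that repeat a pose let the fingers close. It gives the time, the measured TCP pose, the force and the opening at its end, in the units of the state.
- telemetry.observe(): the state, without advancing time (a new reading comes with each control period).
- cams.grab_frame(name): name is "side" or "top"; returns the picture (480x640x3 uint8, blue, green, red); there is no depth.
- cams.get_calibration(name): a dict with "fx", "fy", "cx", "cy" (pixels), "R" (3x3) and "t" (3): a world point X has camera coordinates R X + t. Camera axes: x right, y down, z forward; pixel columns grow to the right and rows downward; lengths in m; the calibration is good to about 2 mm. A picture is of the moment at which its call begins. get_calibration takes no time and is no camera call.
- job.job_done(): hands the job in, once; it reports no verdict.
The state is a dict: "clock": time; "qpos": joint angles; "qd": joint speeds; "joint_efforts": joint torques, N m; "position": TCP position; "tool_rot": TCP orientation; "force": force on the tool from outside, world axes, zero at the start; "moment": the same for the moment, N m; "grip_width": finger opening in m.
Only numpy, scipy, OpenCV 4.12 (cv2) and the standard library are available. Lean on these libraries where they do the work, as an engineer would, in place of code of your own. Each camera call takes 0.05 s, during which the arm holds its last target.

### The job

Push the plain metal blank along the top of the beam until its end sticks out about 40 mm past the end of the beam that has the open offcut tray beside it, and leave it lying flat with its long side up against the fence. Only push it with the fingers: do not pick it up or tip it, and leave everything else on the bench where it is.

Things in the scene. Friction and masses are not known exactly. Their poses are not given: they have to be found in the camera images.
- ledge: Dark steel I-beam offcut, fixed: a ledge 300 mm long (y axis; ends at y = +-150 mm), 150 mm wide (x axis, pointing away from the robot within 0.25 rad). Origin: centre of underside; flat top at z = 60 mm. Grey fence bar 25 mm wide, 16 mm high (bolt heads 20) along the whole far side, its near face at x = +50 mm. The top from x = -75 to +50 mm is bare but for the blank; both ends open.
- blank_center (a point): Centre of the plain rectangular metal blank lying loose on the beam top: 140 mm long (its y), 70 mm wide (its x), 6 mm thick, no holes, 0.3 to 0.6 kg, dry friction. Starts near the middle of the beam, a little askew and off the fence. In the beam frame its centre is at x = +15 mm when against the fence, and 120 mm from the middle along y when 40 mm stick out.
- tray: Open shallow steel tray with a few offcut strips, fixed, 150 (x) x 100 (y) x 32 mm high, axes parallel to the beam. Origin: centre of underside. It stands close to one end of the beam, left or right: the end the blank must stick out of. A solid stack of two boards of the same size (fixed) stands at the other end.
- wrench: Bystander: loose 150 mm steel wrench lying on the bench on the robot's side of the beam, roughly parallel to it, less than 25 mm high. Origin: near its middle.
- bracket: Bystander: loose small steel plate with two holes, 45 x 70 x 6 mm, lying on the bench on the robot's side of the beam. Not the blank. Origin: centre of its underside.
- jar: Bystander: loose closed glass jar, 60 mm diameter, 75 mm high, on the bench just behind the beam. Origin: centre of its underside.
- hammer: Bystander: loose 280 mm hammer lying on the bench behind the beam. Origin: near its middle.
- cup: Bystander: loose grey cup, 72 mm diameter, 90 mm high, behind the beam. Origin: centre of its underside.
There are look-alikes about, which are no part of the job. Of the things shaped like the part that bears blank_center, the aluminium one is meant.

How it is judged:
By the outcome, as a careful person would: the job done as asked, in the order asked, and still so for the second after the job is handed in, with the robot touching nothing.
It also fails if it takes over 70 s, if anything falls off the work surface, if the arm or the gripper's body presses on something with over 40 N, if the wrist force passes 120 N, or if a joint passes its speed limit or range.

## Working session

There is one attempt and no reset: what is moved stays moved. The work goes in short steps, Python scripts to look and compute and a tool call to move; the robot and the scene stay as the last step left them, time stands still between calls to the robot, and variables do not carry over. Pictures are saved under pics/ and viewed, and the job is handed in when it is done.

Besides the shell and the picture viewer there is one more tool, called after "Request:" as name([rows], argument=value, ...), one row to a line, values as JSON. arm_command: Moves the arm, as the interface text tells. Its arguments: {"type":"object","properties":{"deltas":{"type":"array","items":{"type":"array","items":{"type":"number"}}},"newtons":{"type":"number"}},"required":["deltas"]}

```bash
mkdir -p pics; ls
python3 - <<'E'
from workcell import telemetry,cams,job,bot
import cv2
print(telemetry.observe()); print(bot.tips_ahead)
for n in("top","side"):
    cv2.imwrite(f"pics/{n}0.png",cams.grab_frame(n)); print(n,cams.get_calibration(n))
E
```

```text
pics
{'clock': 0.0, 'qpos': array([-1.26716238,  0.52202905, -0.03631875,  1.59999224,  0.02121784,
        1.02110787, -0.11282801]), 'qd': array([2.56975230e-04, 9.89543065e-04, 1.06427590e-05, 4.01318569e-04,
       6.11374315e-04, 1.20769100e-03, 1.42397444e-03]), 'joint_efforts': array([-2.86454509e-03, -9.27074790e+01,  1.97833881e+00, -3.69939816e+01,
        1.76752056e-02,  8.22538947e-03,  4.99591476e-05]), 'position': array([0.22816883, 0.58152325, 0.24772211]), 'tool_rot': array([-3.14044612e+00,  1.01788759e-04,  2.76772233e+00]), 'force': array([-0.32529395, -0.10638258, -0.20924557]), 'moment': array([-0.01449324,  0.02310182,  0.04445857]), 'grip_width': 0.08538753488369694}
0.017
top {'fx': 538.0728596541953, 'fy': 538.0728596541953, 'cx': 320.5151217823931, 'cy': 234.12010923426678, 'R': array([[-2.41113703e-02, -9.99709132e-01,  5.41056657e-04],
       [-9.96221104e-01,  2.39820659e-02, -8.34767835e-02],
       [ 8.34395271e-02, -2.55175170e-03, -9.96509575e-01]]), 't': array([0.04019757, 0.55057979, 1.1396711 ])}
side {'fx': 482.46010017318326, 'fy': 482.46010017318326, 'cx': 318.06947855300405, 'cy': 241.2046298074629, 'R': array([[-0.96765903, -0.25225267,  0.00214525],
       [-0.14602575,  0.55319016, -0.82015677],
       [ 0.2057    , -0.79394536, -0.57213484]]), 't': array([0.54270155, 0.14802333, 0.89423092])}
```

View pics/top0.png

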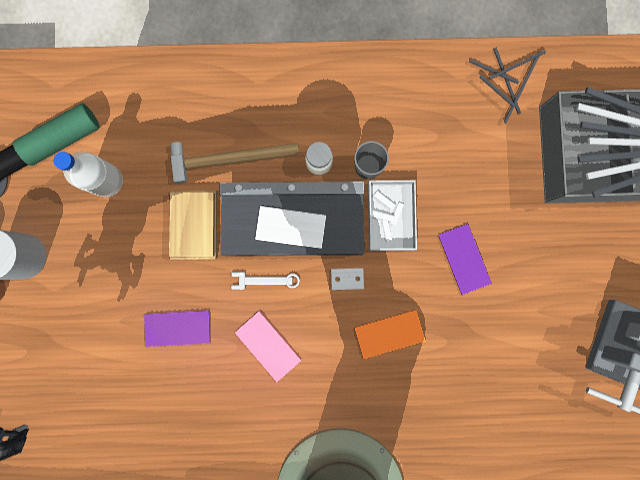

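View pics/side0.png

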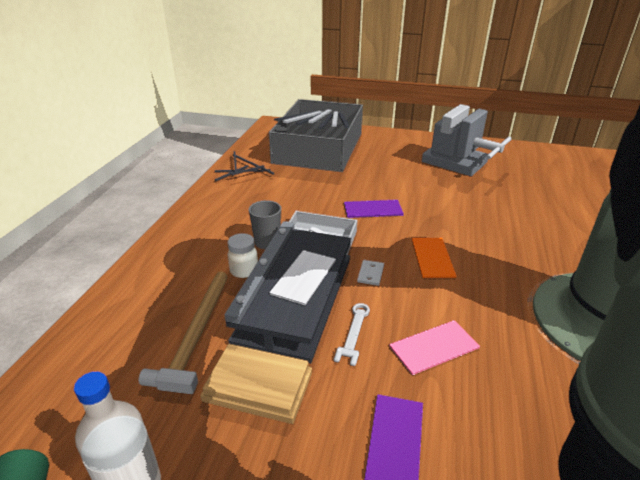

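The top view shows the beam with its top at about (220–364, 183–255). The bright plate on it is at about (290,227). The tray is on the right, at (393,215), and the board stack is on the left, at (192,225).

Things that could be taken for the blank:
- silver plate on the beam (290,227)
- purple plates (177,328) and (465,258)
- pink plate (268,346)
- orange plate (390,334)
- two-hole bracket (347,279)

The aluminium one on the beam top fits the description. I'll measure it and check it in a crop.

```bash
cat > h.py <<'E'
import numpy as np,cv2
from workcell import telemetry,cams,job,bot
def ray(n,uv,z):
    c=cams.get_calibration(n);R=np.array(c["R"]);t=np.array(c["t"])
    uv=np.atleast_2d(np.asarray(uv,float))
    d=np.c_[(uv[:,0]-c["cx"])/c["fx"],(uv[:,1]-c["cy"])/c["fy"],np.ones(len(uv))]@R
    o=-R.T@t
    s=(z-o[2])/d[:,2]
    return o+s[:,None]*d
def proj(n,X):
    c=cams.get_calibration(n);p=np.atleast_2d(X)@np.array(c["R"]).T+np.array(c["t"])
    return np.c_[p[:,0]/p[:,2]*c["fx"]+c["cx"],p[:,1]/p[:,2]*c["fy"]+c["cy"]]
def blank(im,n="top"):
    g=cv2.cvtColor(im,cv2.COLOR_BGR2GRAY);h=cv2.cvtColor(im,cv2.COLOR_BGR2HSV)
    m=((g>150)&(h[...,1]<50)).astype(np.uint8)
    return m
E
python3 - <<'E'
from h import *
im=cv2.imread("pics/top0.png")
m=blank(im)
c,_=cv2.findContours(m,0,2)
for k in c:
    if cv2.contourArea(k)>150: print(cv2.contourArea(k),cv2.minAreaRect(k))
k=[k for k in c if cv2.pointPolygonTest(k,(290,227),False)>0][0]
b=cv2.boxPoints(cv2.minAreaRect(k)); X=ray("top",b,.066);print(X,np.linalg.norm(np.diff(X,axis=0),axis=1),X.mean(0))
cv2.imwrite("pics/crop0.png",cv2.resize(im[160:300,150:440],None,fx=2.7,fy=2.7,interpolation=cv2.INTER_CUBIC))
E
```

```text
158.0 ((290.7200012207031, 473.0400390625), (14.0, 23.60000228881836), 36.86989974975586)
154.5 ((394.5, 468.5), (13.0, 21.0), 0.0)
312.5 ((303.0000305175781, 452.50006103515625), (14.849242210388184, 40.305084228515625), 45.0)
517.0 ((613.4999389648438, 391.9999694824219), (41.99999237060547, 50.99999237060547), 90.0)
576.5 ((265.0, 280.5), (17.0, 68.0), 90.0)
598.0 ((347.1348571777344, 278.6028137207031), (20.502368927001953, 31.75261116027832), 87.51044464111328)
509.0 ((7.5, 254.5), (47.0, 15.0), 90.0)
2161.0 ((290.2534484863281, 226.9754638671875), (67.04613494873047, 34.22621536254883), 7.969610214233398)
3184.5 ((392.5, 215.0), (70.0, 47.0), 90.0)
292.5 ((613.7588500976562, 170.8806610107422), (8.223894119262695, 53.58474349975586), 77.34745025634766)
951.0 ((85.9000015258789, 171.1999969482422), (39.35479736328125, 36.224300384521484), 26.56505012512207)
298.5 ((176.8292694091797, 161.46343994140625), (37.546722412109375, 10.601428031921387), 83.6598129272461)
595.0 ((318.5, 157.5), (25.0, 31.0), 0.0)
282.5 ((614.0052490234375, 141.29501342773438), (50.16300582885742, 6.638844013214111), 1.468800663948059)
366.5 ((608.8627319335938, 114.12176513671875), (63.82691955566406, 7.32940673828125), 14.743562698364258)
1061.5 ((622.5, 17.0), (34.0, 33.0), 90.0)
1043.0 ((476.0, 15.0), (30.0, 72.0), 90.0)
207.5 ((429.5, 7.0), (14.0, 31.0), 90.0)
5261.0 ((74.0, 23.5), (47.0, 148.0), 90.0)
[[0.54033088 0.16411055 0.066     ]
 [0.61111758 0.15320946 0.066     ]
 [0.58823261 0.01497204 0.066     ]
 [0.51766398 0.02658665 0.066     ]] [0.07162117 0.1401189  0.07151804] [0.56433626 0.08971968 0.066     ]
```

View pics/crop0.png

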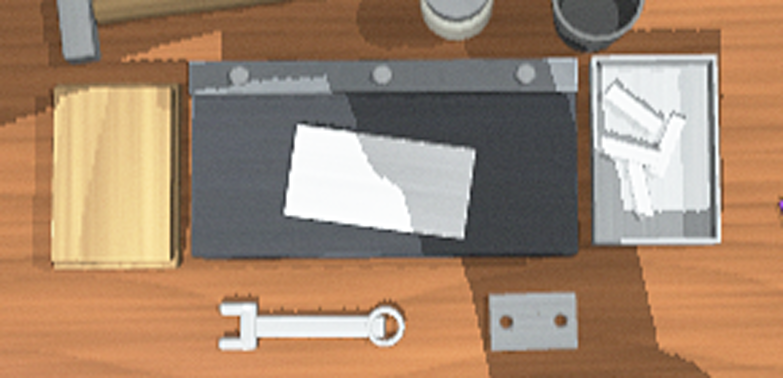

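Run:
```python
from h import *
f=lambda p:np.array(p)/2.7+[150,160]
A=ray("top",f([(192,257),(577.5,257)]),.06);B=ray("top",f([(190,62),(577.5,60)]),.076);C=ray("top",f([(192,93),(577.5,92)]),.076)
print(A,B,C)
for P in(A,B,C):
    d=P[0]-P[1];print(np.linalg.norm(d),np.arctan2(-d[0],d[1]))
T=f([(593,55),(719,55),(719,242),(593,242)]);print("tray",ray("top",T,.032))
# side check of blank corners & fence near-face ends
im=cv2.imread("pics/side0.png")
cv2.imwrite("pics/crops0.png",cv2.resize(im[190:420,180:420],None,fx=2.5,fy=2.5,interpolation=cv2.INTER_CUBIC))
```

```text
[[ 0.50922115  0.23525702  0.06      ]
 [ 0.50205096 -0.06233145  0.06      ]] [[ 0.65862364  0.23256083  0.076     ]
 [ 0.65301747 -0.06569463  0.076     ]] [[ 0.63448991  0.23123144  0.076     ]
 [ 0.62814868 -0.06492736  0.076     ]]
0.29767483528561267 -0.024089647646526453
0.29830813963773806 -0.018794315552279887
0.2962266791786237 -0.021408299947323746
tray [[ 0.66467372 -0.08203339  0.032     ]
 [ 0.66225063 -0.18291951  0.032     ]
 [ 0.51242185 -0.17707719  0.032     ]
 [ 0.51482592 -0.07727659  0.032     ]]
```

View pics/crops0.png

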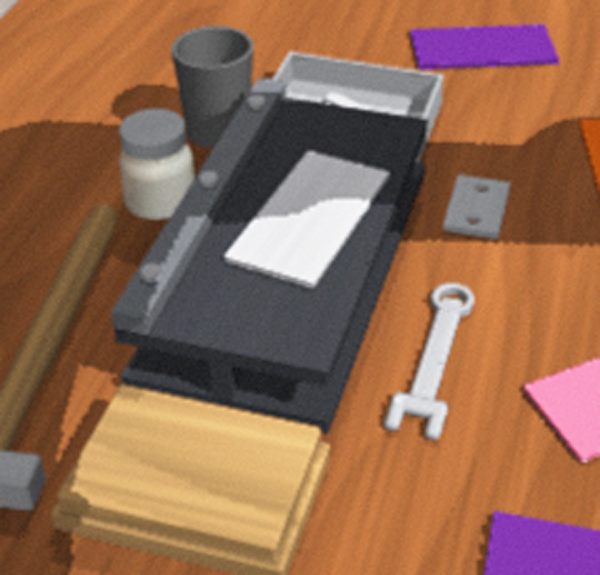

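The crop confirms the blank: a plain plate with no holes, measured at 140.1 × 71.6 mm. The tray is at the beam's −y end.

In the beam frame the blank centre is at about (−16.5, +4) mm, askew by −0.14 rad. The beam centre is at (0.581, 0.085) with yaw −0.0215.

Plan:
1. Set the gripper half open.
2. Touch the bare top to find the tip height.
3. Push the side square to the fence.
4. Push the end towards the tray.

Request:
arm_command([
  [0,-0.4,-0.2,0,0,0,0],
  [0,-0.8,-0.4,0,0,0,0],
  [0,-1,-0.507,0,0,0,0],
  [0,-1,-0.507,0,0,0,0],
], newtons=30)

```text
clock: 0.6
position: [0.3427, 0.4535, 0.2483]
tool_rot: [-3.141, 0.001, 2.763]
force: [-0.2, 0.3, -0.1]
grip_width: 0.0425
```

Request:
arm_command([
  [0,-0.4,-0.2,0,0,0,0],
  [0,-0.8,-0.4,0,0,0,0],
  [0,-1,-0.507,0,0,0,0],
  [0,-1,-0.507,0,0,0,0],
])

```text
clock: 1.1
position: [0.4536, 0.3286, 0.2481]
tool_rot: [-3.141, 0.001, 2.764]
force: [0.4, 0.4, -0.4]
grip_width: 0.0426
```

Request:
arm_command([
  [0,-0.4,-0.2,0,0,0,-0.2],
  [0,-0.8,-0.4,0,0,0,-0.4],
  [0,-1,-0.507,0,0,0,-0.448],
  [0,-1,-0.507,0,0,0,-0.448],
  [0,-1,-0.507,0,0,0,-0.448],
])

```text
clock: 1.72
position: [0.563, 0.207, 0.248]
tool_rot: [3.141, -0.001, 3.121]
force: [-0.5, 0.4, 0.0]
grip_width: 0.0426
```

```bash
cat > st.py <<'E'
from h import *
s=telemetry.observe();p=s["position"]
o=np.array([.5807,.085]);a=-.0215;X=np.array([np.cos(a),np.sin(a)]);Y=np.array([-X[1],X[0]])
d=p[:2]-o
print("t",round(s["clock"],2),"beam xy mm",np.round([d@X*1e3,d@Y*1e3],1),"z",round(p[2]*1e3,1),"rot",np.round(s["tool_rot"],4),"F",np.round(s["force"],1),"w",round(s["grip_width"]*1e3,1))
E
python3 st.py
```

```text
t 1.73 beam xy mm [-20.4 121.6] z 248.0 rot [ 3.141e+00 -9.000e-04  3.121e+00] F [-0.5  0.4  0. ] w 42.6
```

Request:
arm_command([
  [0,0,0,0.35,0,0,0],
  [0,0,0,0.7,0,0,0],
  [0,0,0,0.9,0,0,0],
  [0,0,0,1,0,0,0],
  [0,0,0,1,0,0,0],
])

```text
clock: 2.35
position: [0.5632, 0.2062, 0.0981]
tool_rot: [-3.142, -0.001, 3.121]
force: [0.5, -0.7, 0.4]
grip_width: 0.0425
```

```bash
python3 st.py
python3 - <<'E'
from h import *
im=cams.grab_frame("side")
cv2.imwrite("pics/s1.png",cv2.resize(im[150:420,150:420],None,fx=2.2,fy=2.2,interpolation=cv2.INTER_CUBIC))
E
```

```text
t 2.35 beam xy mm [-20.1 120.8] z 98.1 rot [-3.1415e+00 -9.0000e-04  3.1210e+00] F [ 0.5 -0.7  0.4] w 42.5
```

View pics/s1.png

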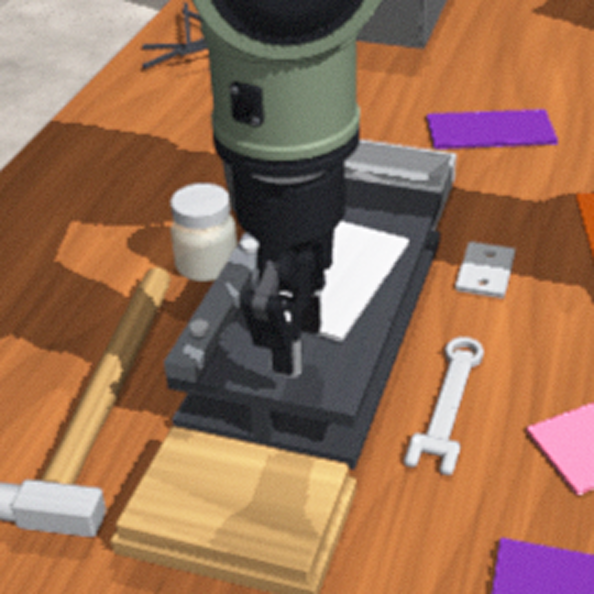

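The fingers hang over bare beam top left of the blank, with the near tip at crop (288,375). I'll descend gently to feel for the top.

Request:
arm_command([
  [0,0,0,0.08,0,0,0],
  [0,0,0,0.1,0,0,0],
  [0,0,0,0.11,0,0,0],
  [0,0,0,0.12,0,0,0],
  [0,0,0,0.125,0,0,0],
  [0,0,0,0.13,0,0,0],
  [0,0,0,0.13,0,0,0],
])

```text
clock: 3.28
position: [0.5638, 0.2051, 0.0788]
tool_rot: [-3.142, -0.0, 3.12]
force: [-0.3, 0.0, -0.2]
grip_width: 0.0427
```

```bash
python3 st.py
```

```text
t 3.27 beam xy mm [-19.5 119.7] z 78.8 rot [-3.1416e+00 -1.0000e-04  3.1196e+00] F [-0.3  0.  -0.2] w 42.7
```

Not touching yet at z = 78.8 mm, so I'll go down in 1 mm steps.

Request:
arm_command([
  [0,0,0,0.006,0,0,0],
  [0,0,0,0.012,0,0,0],
  [0,0,0,0.018,0,0,0],
  [0,0,0,0.018,0,0,0],
])

```text
clock: 3.78
position: [0.5638, 0.205, 0.076]
tool_rot: [-3.141, -0.0, 3.12]
force: [0.5, -0.5, -0.5]
grip_width: 0.0431
```

Request:
arm_command([
  [0,0,0,0.006,0,0,0],
  [0,0,0,0.012,0,0,0],
  [0,0,0,0.012,0,0,0],
])

```text
clock: 4.15
position: [0.5639, 0.2051, 0.0752]
tool_rot: [3.141, 0.0, 3.12]
force: [-6.1, -2.5, 17.3]
grip_width: 0.0431
```

Request:
arm_command([
  [0,0,0,0.006,0,0,0],
  [0,0,0,0.01,0,0,0],
  [0,0,0,0.01,0,0,0],
])

```text
clock: 4.53
position: [0.564, 0.2052, 0.075]
tool_rot: [3.141, 0.001, 3.119]
force: [-15.0, -4.2, 44.1]
grip_width: 0.0426
```

The top is at TCP z ≈ 75.3 mm, so the tips are about 15.3 mm ahead at this opening. I'll lift, then move to the near side of the blank.

Request:
arm_command([
  [0,0,0,-0.15,0,0,0],
  [0,0,0,-0.22,0,0,0],
  [0,0.28,-0.38,-0.22,0,0,0],
  [0,0.57,-0.7,-0.22,0,0,0],
  [0,0.57,-0.773,-0.22,0,0,0],
  [0,0.57,-0.773,-0.22,0,0,0],
])

```text
clock: 5.28
position: [0.476, 0.0902, 0.106]
tool_rot: [-3.142, 0.0, 3.118]
force: [0.8, 1.0, -0.4]
grip_width: 0.0428
```

```bash
python3 st.py
```

```text
t 5.28 beam xy mm [-104.7    2.9] z 106.0 rot [-3.1416e+00  4.0000e-04  3.1179e+00] F [ 0.8  1.  -0.4] w 42.8
```

Request:
arm_command([
  [0,0,0,0.12,0,0,0],
  [0,0,0,0.185,0,0,0],
  [0,-0.08,0,0.185,0,0,0],
  [0,-0.16,0,0.185,0,0,0],
  [0,-0.2,0,0.185,0,0,0],
  [0,-0.24,0,0.185,0,0,0],
  [0,-0.28,0,0.185,0,0,0],
  [0,-0.28,0,0.185,0,0,0],
])

```text
clock: 6.28
position: [0.518, 0.09, 0.0781]
tool_rot: [-3.142, -0.0, 3.119]
force: [-0.6, 0.1, -0.1]
grip_width: 0.0425
```

```bash
python3 st.py
python3 - <<'E'
from h import *
im=cams.grab_frame("side")
cv2.imwrite("pics/s2.png",cv2.resize(im[150:420,150:420],None,fx=2.2,fy=2.2,interpolation=cv2.INTER_CUBIC))
E
```

```text
t 6.28 beam xy mm [-62.8   3.7] z 78.1 rot [-3.1415 -0.      3.1194] F [-0.6  0.1 -0.1] w 42.5
```

View pics/s2.png

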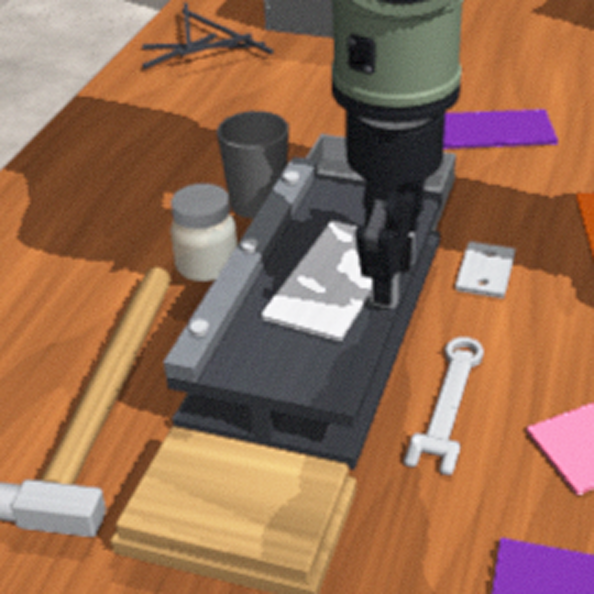

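The fingers are beside the near edge at beam height, with the near finger tip at crop (383,305), and there is no contact force yet. I'll push on towards the fence.

Request:
arm_command([
  [0,-0.03,0,0,0,0,0],
  [0,-0.06,0,0,0,0,0],
  [0,-0.09,0,0,0,0,0],
  [0,-0.12,0,0,0,0,0],
  [0,-0.15,0,0,0,0,0],
  [0,-0.175,0,0,0,0,0],
  [0,-0.175,0,0,0,0,0],
])

```text
clock: 7.2
position: [0.5445, 0.0896, 0.0781]
tool_rot: [3.141, 0.001, 3.12]
force: [-0.1, -0.2, -0.0]
grip_width: 0.0429
```

Request:
arm_command([
  [0,-0.01,0,0,0,0,0],
  [0,-0.02,0,0,0,0,0],
  [0,-0.02,0,0,0,0,0],
])

```text
clock: 7.58
position: [0.5471, 0.0895, 0.0781]
tool_rot: [3.142, -0.0, 3.12]
force: [-2.6, -0.1, 0.4]
grip_width: 0.0422
```

```bash
python3 st.py
python3 - <<'E'
from h import *
for n in("top","side"):
    im=cams.grab_frame(n); cv2.imwrite(f"pics/{n}3full.png",im)
    r=(slice(160,300),slice(150,440)) if n=="top" else (slice(190,390),slice(200,380))
    cv2.imwrite(f"pics/{n}3.png",cv2.resize(im[r],None,fx=2.7,fy=2.7,interpolation=cv2.INTER_CUBIC))
E
```

```text
t 7.58 beam xy mm [-33.7   3.8] z 78.1 rot [ 3.1416 -0.      3.1196] F [-2.6 -0.1  0.4] w 42.2
```

View pics/side3.png

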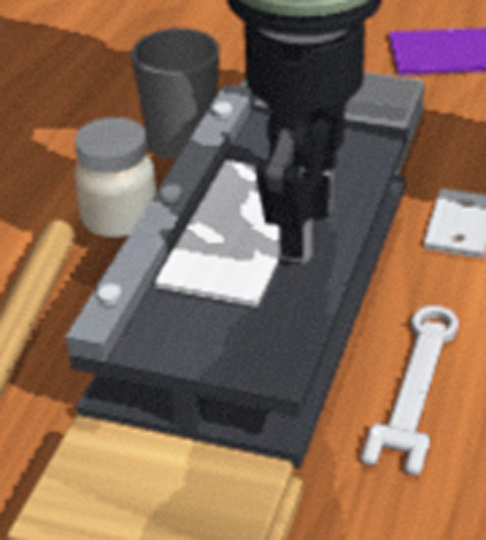

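View pics/top3.png

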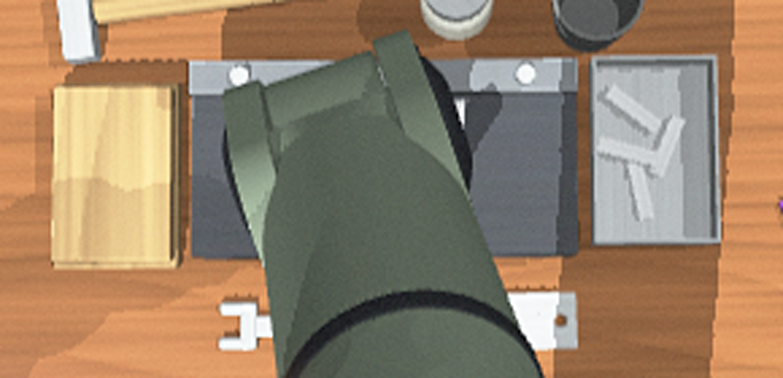

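In the side view the blank is nearly square, with its near end at crop (158–262, 285–302) and a small gap left at the fence. I'll push the last few millimetres until the force rises.

Request:
arm_command([
  [0,-0.007,0,0,0,0,0],
  [0,-0.014,0,0,0,0,0],
  [0,-0.02,0,0,0,0,0],
  [0,-0.02,0,0,0,0,0],
])

```text
clock: 8.18
position: [0.5502, 0.0894, 0.0781]
tool_rot: [-3.142, 0.0, 3.119]
force: [-2.3, -0.0, 0.9]
grip_width: 0.0427
```

```bash
python3 st.py
```

```text
t 8.18 beam xy mm [-30.6   3.7] z 78.1 rot [-3.1416e+00  2.0000e-04  3.1195e+00] F [-2.3 -0.   0.9] w 42.7
```

Request:
arm_command([
  [0,-0.006,0,0,0,0,0],
  [0,-0.01,0,0,0,0,0],
  [0,-0.01,0,0,0,0,0],
])

```text
clock: 8.55
position: [0.5516, 0.0894, 0.078]
tool_rot: [-3.142, 0.0, 3.12]
force: [-1.9, -0.6, 0.8]
grip_width: 0.0426
```

Request:
arm_command([
  [0,-0.006,0,0,0,0,0],
  [0,-0.01,0,0,0,0,0],
  [0,-0.01,0,0,0,0,0],
])

```text
clock: 8.93
position: [0.5524, 0.0892, 0.0779]
tool_rot: [-3.141, -0.001, 3.12]
force: [-7.2, -0.3, 3.5]
grip_width: 0.0427
```

The force rise shows the blank is bearing on the fence. I'll back off, lift, and go to the left end of the blank.

Request:
arm_command([
  [0,0.08,0,0,0,0,0],
  [0,0.1,0,-0.1,0,0,0],
  [0,0.1,0,-0.19,0,0,0],
  [0,-0.05,0.3,-0.19,0,0,0],
  [0,-0.2,0.6,-0.19,0,0,0],
  [0,-0.289,0.86,-0.19,0,0,0],
  [0,-0.289,0.86,-0.19,0,0,0],
  [0,-0.289,0.86,-0.19,0,0,0],
])

```text
clock: 9.93
position: [0.5994, 0.2168, 0.1073]
tool_rot: [-3.141, 0.001, 3.119]
force: [0.9, -0.1, 0.0]
grip_width: 0.0422
```

```bash
python3 st.py
python3 - <<'E'
from h import *
for n in("top","side"):
    im=cams.grab_frame(n); cv2.imwrite(f"pics/{n}4full.png",im)
    r=(slice(160,300),slice(150,440)) if n=="top" else (slice(190,390),slice(200,400))
    cv2.imwrite(f"pics/{n}4.png",cv2.resize(im[r],None,fx=2.7,fy=2.7,interpolation=cv2.INTER_CUBIC))
E
```

```text
t 9.93 beam xy mm [ 15.9 132.2] z 107.3 rot [-3.1414e+00  7.0000e-04  3.1193e+00] F [ 0.9 -0.1  0. ] w 42.2
```

View pics/side4.png

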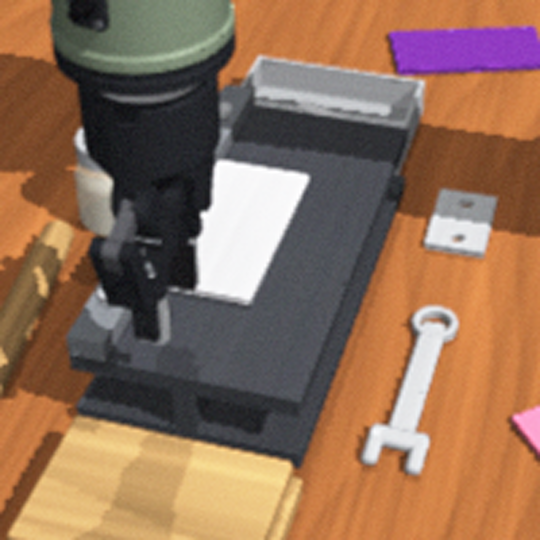

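View pics/top4.png

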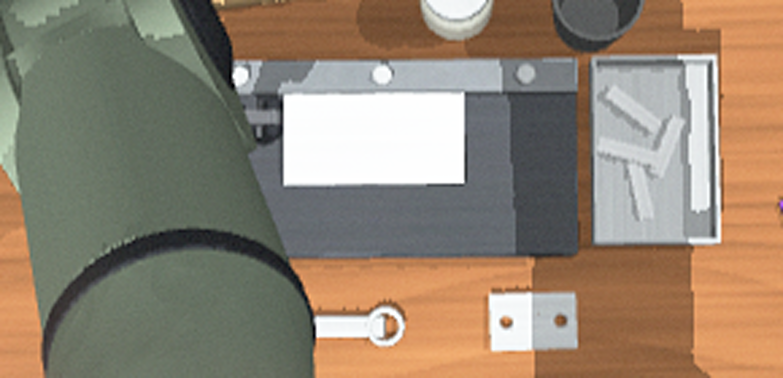

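The blank is flush against the fence and square. In the top crop it spans columns 283–465, with its near edge at row 185. I'll measure its y extent.

```bash
cat > meas.py <<'E'
import sys
from h import *
im=cv2.imread(sys.argv[1]);m=blank(im);u0,u1=int(sys.argv[2]),int(sys.argv[3])
m[:, :u0]=0;m[:,u1:]=0;m[:195]=0;m[250:]=0
c,_=cv2.findContours(m,0,2);k=max(c,key=cv2.contourArea)
b=cv2.boxPoints(cv2.minAreaRect(k));P=ray("top",b+np.sign(b.mean(0)-b)*-.5,.066)[:,:2]-[.5807,.085]
a=-.0215;X=np.array([np.cos(a),np.sin(a)]);Y=np.array([-X[1],X[0]])
print(cv2.minAreaRect(k));Q=np.c_[P@X,P@Y]*1e3;print(np.round(Q,1),np.round(Q.mean(0),1))
E
python3 meas.py pics/top4full.png 250 330
```

```text
((288.0, 211.5), (33.0, 66.0), 90.0)
[[ 51.9  79.3]
 [ 51.6 -60.9]
 [-19.9 -60.7]
 [-19.6  78.8]] [16.   9.1]
```

Request:
arm_command([
  [0,0,0,0.1,0,0,0],
  [0,0,0,0.193,0,0,0],
  [0,0,0,0.193,0,0,0],
  [0,0,-0.05,0.193,0,0,0],
  [0,0,-0.1,0.193,0,0,0],
  [0,0,-0.14,0.193,0,0,0],
  [0,0,-0.18,0.193,0,0,0],
  [0,0,-0.2,0.193,0,0,0],
])

```text
clock: 11.02
position: [0.5986, 0.1873, 0.0777]
tool_rot: [3.141, 0.0, 3.119]
force: [-0.2, 1.1, -0.2]
grip_width: 0.0426
```

Request:
arm_command([
  [0,0,-0.03,0,0,0,0],
  [0,0,-0.06,0,0,0,0],
  [0,0,-0.09,0,0,0,0],
  [0,0,-0.12,0,0,0,0],
  [0,0,-0.15,0,0,0,0],
  [0,0,-0.18,0,0,0,0],
  [0,0,-0.2,0,0,0,0],
  [0,0,-0.2,0,0,0,0],
])

```text
clock: 12.02
position: [0.5979, 0.1568, 0.0775]
tool_rot: [-3.141, -0.0, 3.119]
force: [0.3, -0.0, -0.3]
grip_width: 0.0429
```

```bash
python3 st.py
python3 - <<'E'
from h import *
for n in("top","side"):
    im=cams.grab_frame(n); cv2.imwrite(f"pics/{n}5full.png",im)
    r=(slice(160,300),slice(150,440)) if n=="top" else (slice(190,390),slice(200,400))
    cv2.imwrite(f"pics/{n}5.png",cv2.resize(im[r],None,fx=2.7,fy=2.7,interpolation=cv2.INTER_CUBIC))
E
```

```text
t 12.03 beam xy mm [15.6 72.1] z 77.5 rot [-3.1410e+00 -3.0000e-04  3.1192e+00] F [ 0.3 -0.  -0.3] w 42.9
```

View pics/side5.png

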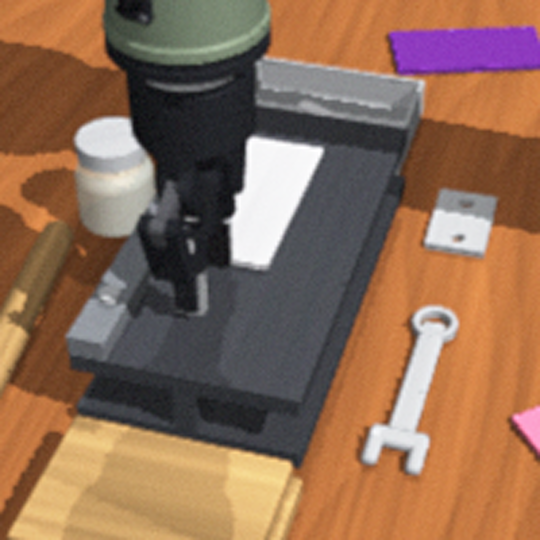

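View pics/top5.png

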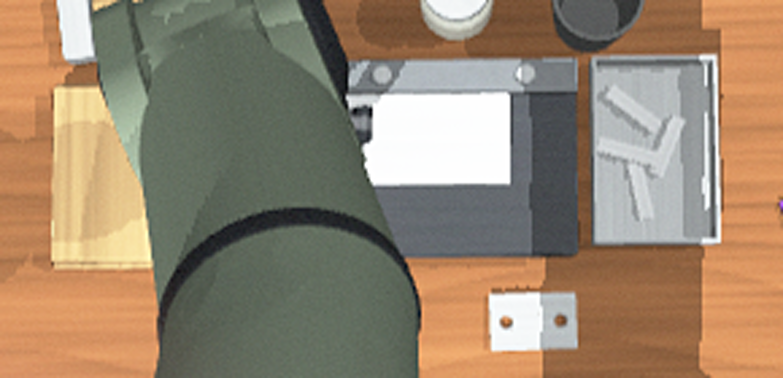

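The blank slides along the fence and stays square; its leading edge moved from crop column 465 to 511. I'll continue.

Request:
arm_command([
  [0,0,-0.035,0,0,0,0],
  [0,0,-0.07,0,0,0,0],
  [0,0,-0.105,0,0,0,0],
  [0,0,-0.14,0,0,0,0],
  [0,0,-0.175,0,0,0,0],
  [0,0,-0.21,0,0,0,0],
  [0,0,-0.24,0,0,0,0],
  [0,0,-0.25,0,0,0,0],
])

```text
clock: 13.12
position: [0.5971, 0.1195, 0.0776]
tool_rot: [-3.141, 0.0, 3.119]
force: [-0.6, 1.5, -1.7]
grip_width: 0.043
```

Request:
arm_command([
  [0,0,-0.035,0,0,0,0],
  [0,0,-0.07,0,0,0,0],
  [0,0,-0.105,0,0,0,0],
  [0,0,-0.14,0,0,0,0],
  [0,0,-0.175,0,0,0,0],
  [0,0,-0.21,0,0,0,0],
  [0,0,-0.24,0,0,0,0],
  [0,0,-0.25,0,0,0,0],
])

```text
clock: 14.12
position: [0.5962, 0.082, 0.0776]
tool_rot: [-3.141, -0.0, 3.119]
force: [-0.0, 3.2, -1.4]
grip_width: 0.0425
```

```bash
python3 st.py
python3 - <<'E'
from h import *
for n in("top","side"):
    im=cams.grab_frame(n); cv2.imwrite(f"pics/{n}6full.png",im)
    r=(slice(160,300),slice(150,440)) if n=="top" else (slice(190,390),slice(200,400))
    cv2.imwrite(f"pics/{n}6.png",cv2.resize(im[r],None,fx=2.7,fy=2.7,interpolation=cv2.INTER_CUBIC))
E
```

```text
t 14.12 beam xy mm [15.6 -2.7] z 77.6 rot [-3.1415 -0.      3.1193] F [-0.   3.2 -1.4] w 42.5
```

View pics/side6.png

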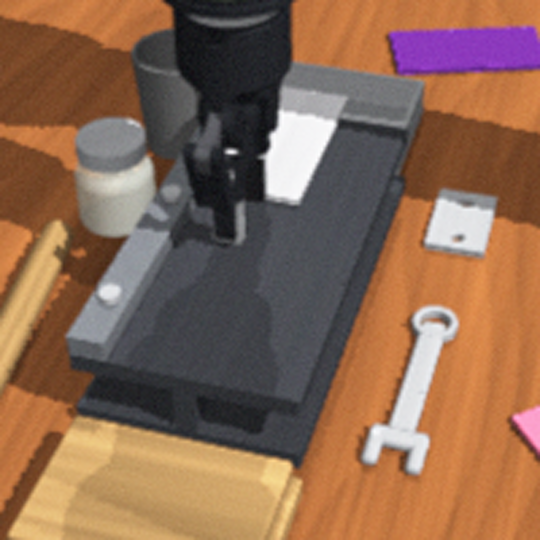

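View pics/top6.png

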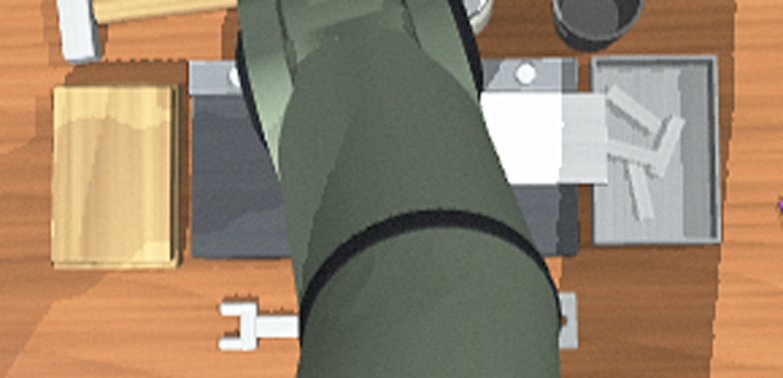

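Run:
```python
from h import *
a=-.0215;Y=np.array([-np.sin(a),np.cos(a)])
for x in(465,511,607):
    P=ray("top",np.array([[x,140]])/2.7+[150,160],.066)[:,:2]-[.5807,.085];print(x,P@Y)
im=cv2.imread("pics/top6full.png");cv2.imwrite("pics/z6.png",cv2.resize(im[185:260,340:420],None,fx=7,fy=7,interpolation=cv2.INTER_NEAREST))
```

```text
465 [-0.0623471]
511 [-0.09791911]
607 [-0.17216029]
```

View pics/z6.png

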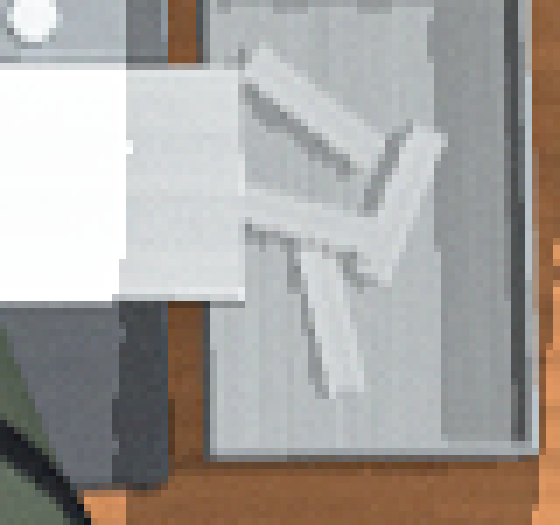

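The end now sticks out about 22 mm: the blank's edge is at column 374.9 and the beam end at 364.0. I need 18 mm more.

Request:
arm_command([
  [0,0,-0.025,0,0,0,0],
  [0,0,-0.05,0,0,0,0],
  [0,0,-0.075,0,0,0,0],
  [0,0,-0.1,0,0,0,0],
  [0,0,-0.115,0,0,0,0],
  [0,0,-0.12,0,0,0,0],
  [0,0,-0.12,0,0,0,0],
])

```text
clock: 15.1
position: [0.5958, 0.0643, 0.0776]
tool_rot: [-3.141, -0.0, 3.12]
force: [-0.1, 1.4, 0.1]
grip_width: 0.0426
```

Request:
arm_command([
  [0,0,0.1,0,0,0,0],
  [0,0,0.1,-0.1,0,0,0],
  [0,0.1,0.2,-0.3,0,0,0],
  [0,0.1,0.5,-0.5,0,0,0],
  [0,0.1,0.8,-0.5,0,0,0],
  [0,0.1,1,-0.5,0,0,0],
  [0,0.1,1,-0.5,0,0,0],
])

```text
clock: 15.98
position: [0.5837, 0.2177, 0.1535]
tool_rot: [3.14, 0.001, 3.123]
force: [0.2, -1.1, -0.2]
grip_width: 0.0428
```

```bash
python3 st.py
python3 - <<'E'
from h import *
for n in("top","side"):
    im=cams.grab_frame(n); cv2.imwrite(f"pics/{n}7full.png",im)
    r=(slice(160,300),slice(150,440)) if n=="top" else (slice(190,390),slice(200,400))
    cv2.imwrite(f"pics/{n}7.png",cv2.resize(im[r],None,fx=2.7,fy=2.7,interpolation=cv2.INTER_CUBIC))
    if n=="top":cv2.imwrite("pics/z7.png",cv2.resize(im[180:260,300:420],None,fx=6.5,fy=6.5,interpolation=cv2.INTER_NEAREST))
E
```

```text
t 15.97 beam xy mm [  0.2 132.7] z 153.5 rot [3.1404e+00 6.0000e-04 3.1234e+00] F [ 0.2 -1.1 -0.2] w 42.8
```

View pics/side7.png

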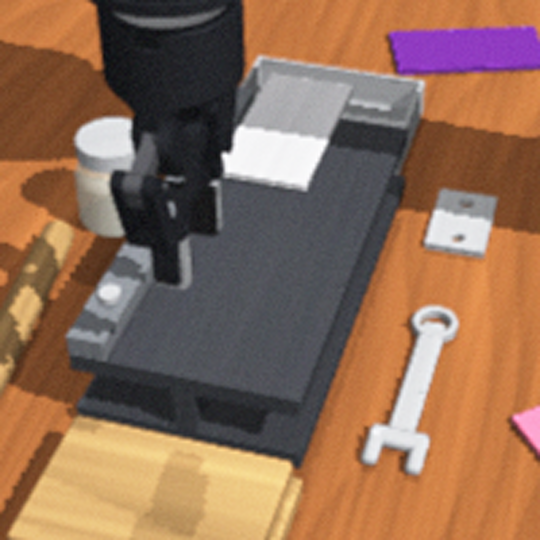

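View pics/z7.png

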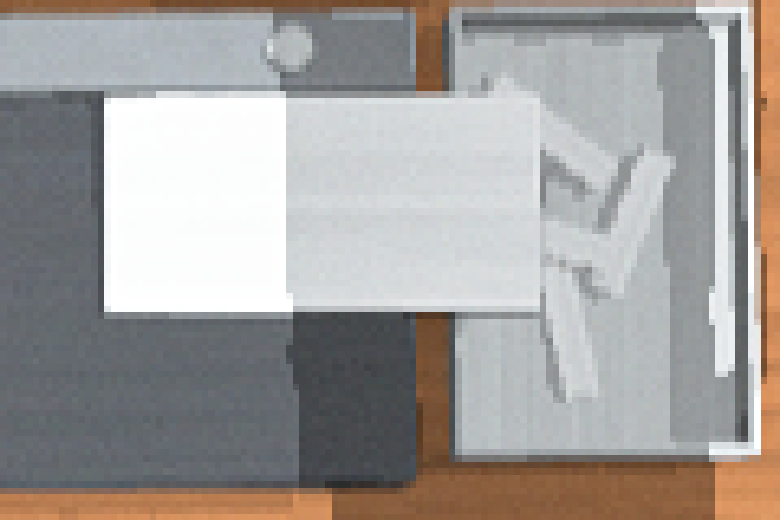

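Run:
```python
from h import *
a=-.0215;X=np.array([np.cos(a),np.sin(a)])
Y=np.array([-X[1],X[0]])
def edge(f,u):
    g=cv2.cvtColor(cv2.imread(f),cv2.COLOR_BGR2GRAY).astype(float)[:,u]
    seg=g[222:240]; i=np.argmin(np.diff(seg)); hi=np.median(g[215:222]);lo=np.median(g[235:242])
    v=222+np.interp(-(hi+lo)/2,-seg,np.arange(len(seg)))
    P=ray("top",[[u,v]],.066)[0,:2]-[.5807,.085];return v,P@X*1e3,P@Y*1e3
for f,us in(("pics/top4full.png",(270,280,290,300,310,318)),("pics/top7full.png",(320,330,338,350,360))):
    for u in us: print(f,u,np.round(edge(f,u),2))
g=cv2.cvtColor(cv2.imread("pics/top4full.png"),cv2.COLOR_BGR2GRAY)
print(g[190:200,[270,290,310]].T)
g=cv2.cvtColor(cv2.imread("pics/top7full.png"),cv2.COLOR_BGR2GRAY)
print(g[190:200,[320,330,338,350,360]].T)
```

```text
pics/top4full.png 270 [228.21 -19.04  46.5 ]
pics/top4full.png 280 [227.84 -18.31  25.68]
pics/top4full.png 290 [227.73 -18.14   4.86]
pics/top4full.png 300 [227.68 -18.08 -15.97]
pics/top4full.png 310 [227.46 -17.68 -36.8 ]
pics/top4full.png 318 [227.41 -17.62 -53.46]
pics/top7full.png 320 [227.6  -18.03 -57.62]
pics/top7full.png 330 [227.7  -18.28 -78.45]
pics/top7full.png 338 [227.69 -18.31 -95.11]
pics/top7full.png 350 [ 227.42  -17.8  -120.11]
pics/top7full.png 360 [ 227.43  -17.89 -140.94]
[[178 182 181 167 172 245 255 254 254 254]
 [238 183 183 158 220 255 254 254 254 254]
 [184 186 186 153 222 255 255 254 254 254]]
[[179 179 185 153 160 250 255 254 254 253]
 [182 184 186 152 209 255 254 253 253 253]
 [182 184 184 152 218 255 254 253 253 253]
 [121 124 130 112 144 216 213 212 211 212]
 [124 125 123 102 144 223 214 215 212 214]]
```

The overhang measures 125/437 × 140 mm = 40.0 mm. The long side lies along the fence to within about 0.3 mm, same as straight after the fence push. The side view shows it flat, with the wrench, bracket and jar where they were. The arm is clear, so I'll hand in.

```bash
python3 - <<'E'
from h import *
f=cv2.imread("pics/top0.png");g=cv2.imread("pics/top7full.png")
for n,(u0,u1,v0,v1) in dict(wrench=(230,302,265,295),bracket=(328,368,266,292),cup=(352,390,138,180),jar=(303,335,138,178)).items():
    cs=[]
    t=f[v0:v1,u0:u1]; r=cv2.matchTemplate(g[v0-8:v1+8,u0-8:u1+8],t,cv2.TM_CCOEFF_NORMED);_,s,_,l=cv2.minMaxLoc(r);print(n,round(s,2),l[0]-8,l[1]-8)
print(job.job_done())
E
python3 st.py
```

```text
wrench 0.36 0 0
bracket 0.87 0 0
cup 0.73 0 0
jar 0.91 0 0
the job is handed in; nothing more can be done
None
the job is handed in; nothing more can be done
```

The blank now lies on the beam with its end sticking out about 40.0 mm on the tray side, and I have handed the job in. I pushed it square to the fence with the half-open fingers on its near long side. I then pushed its left end along the fence, and finally backed the arm off and lifted it clear.

**Last checks:**
- **Overhang:** it measured 40.0 mm in the top view. The camera calibration is only good to about 2 mm.
- **Fence contact:** the blank's long side is against the fence, within about 0.3 mm of where it was right after the fence push. Both views show it flat and square.
- **Bystanders:** the bracket, cup and jar matched their starting positions with zero pixel shift. The wrench also matched at zero shift, but the score was weak (0.36) because the arm partly covered it. In the side view it looks unmoved. I did not check the hammer numerically; the side views show no visible change.
- **Forces and time:** the highest force I saw was about 47 N, at the fingertips when I touched bare beam to find its height. Pushing forces read 7 N or less. The whole job took about 16 s.

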